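# Load a refillable coffee capsule into the capsule press and clamp it home

### The job

Set the coffee capsule that fits the press (the narrow one, not the wide flat one) upright in the well of the capsule press and let go of it without forcing it down. Then swing the press's hinged clamp over and push it fully shut, so that the clamp drives the capsule home. Leave the wide capsule, the jigger and the lemon where they are.

Things in the scene. Friction and masses are not known exactly. Their poses are not given: they have to be found in the camera images.
- capsule_center (a point): Centre (half-way up) of the narrow metal coffee capsule to load, loose, standing upright on the worktop: round, 52 mm tall, plain aluminium. Body 46 mm across tapering to 36 mm over the lowest 10 mm; the top 15 mm is a collar 50 mm across (grip there). z axis up.
- cradle: The capsule press, fixed to the worktop: dark steel block with a round well, on a black foot plate 150 x 116 mm. Origin at the underside, on the well's vertical axis; z up, x from the well to the hinge (roughly away from the robot), y along the hinge. Block: top at z = 50 mm, x -50 to +81 mm, y +-52 mm. Two hinge posts rise to 92 mm. Shut, the clamp holds the capsule home, its centre at z = 43 mm.
- well (a point): Centre of the well's mouth, level with the block's top; axes as the press. The well is 56 mm wide, 5 mm chamfer. Its floor starts 20 mm below the mouth, so an unpressed capsule stands with its centre 6 mm and its top 32 mm above the mouth. The floor is held by friction: it yields at about 8 N, travels up to 15 mm and stays where pushed; the clamp presses it 13 mm down.
- clamp (a joint): Angle of the hinged clamp, rad: 0 shut (level, over the well), 1.6 to 1.9 at the start (upright or leaning back from the well), 2.0 its stop. The hinge axis is at x = +62 mm, z = 80 mm of the press. Stiff hinge (0.12 N m): it stays where it is left. Shutting it over a capsule takes about 5 to 7 N down on its handle over the last 0.25 rad.
- clamp_handle (a point): Centre of the clamp's handle, a black round bar 14 mm thick and 76 mm long at the clamp's free end, parallel to the hinge and 122 mm from it. The clamp's arm is an aluminium plate 46 mm wide, 6 mm thick, in the plane of hinge and handle. Shut, the bar lies 60 mm from the well's axis on the side away from the hinge, 80 mm above the worktop.
- pod_center (a point): Centre (half-way up) of the wide flat capsule, loose, 44 mm tall, body 62 mm and collar 66 mm across, plain aluminium: too wide for the well; a bystander.
- jigger: Bystander: steel hour-glass jigger, 43 mm wide, 73 mm tall; origin at the centre of its underside.
- lemon: Bystander: lemon, 73 x 56 x 57 mm; origin at the centre of its underside.
Mind the look-alikes: they are no part of the job. What is meant by the cradle is not green, and is the smaller of those in its own colour. Leave any orange look-alike of the part that bears capsule_center alone.

How it is judged:
By the outcome, as a careful person would: the job done as asked, in the order asked, and still so for the second after the job is handed in, with the robot touching nothing.
It also fails if it takes over 58 s, if anything falls off the work surface, if the arm or the gripper's body presses on something with over 40 N, if the wrist force passes 120 N, or if a joint passes its speed limit or range.

### The arm

A 6-joint arm with a two-finger parallel gripper is mounted at the origin on a cart in front of the work surface, level with it; the furniture and walls round the work are solid. World frame = base frame: x ahead of the robot, y to its left, z up, the work surface at z = 0. Lengths are in m, angles in rad, forces in N, time in s.
With the tool pointing down it reaches from about 0.4 to 0.825 m from the base axis. Payload 7 kg.
Tool frame: the origin (TCP) lies at the very end of the fingers, on their centre line; the grasp point (between the pads) lies 19 mm behind it (ctrl.grip_depth is the distance from the TCP to the grasp point, in m); z points along the fingers, y is the direction in which the jaws open and shut (so a half turn about z gives the same grasp; the last joint's range is limited). The gripper opens to 85 mm and grips with 20 to 120 N. Pads are 22 mm wide; open, the fingers measure 114 mm over their backs; the gripper's body (76 mm by 85 mm) begins 54 mm behind the grasp point. The pads swing forward as they close: fully open they stand 13 mm farther back than shut.
Start: joints at [-0.981, 0.359, 0.012, 0, -1.224, -0.288], TCP at [0.201, -0.644, 0.231] pointing down, gripper open.
Joint ranges: [-3.07, 3.07], [-1.43, 2.12], [-1.02, 1.25], [-3.03, 1.67], [-3.05, -0], [-3.03, 3.03]. Speed limits (rad/s): [2.39, 2.39, 3.01, 3.14, 3.14, 3.14].

### API

Orientations are given as a 3x3 rotation matrix whose columns are the frame's x, y, z axes.
In Python, from plant import ctrl gives the robot as it stands. The module is installed in compiled form; this text tells all that it offers.
- The arm moves only by the shell command python3 -m jog 'ROWS' [FORCE]. ROWS is JSON, a list of rows, each a list of 3 entries, a list of its own where there are three numbers: the finger opening in cm, from 0 to 8.54, then the shift along the tool's x, y, z in cm, then the turn, a rotation vector about the tool's x, y, z in rad. A call has 1 to 10 rows; each row is the pose to reach, as a shift and turn from the pose commanded when the call began, along the tool's axes at that moment; what a row does not reach only later rows make up. A row lasts 1/10 s, in which the tool goes at most 50 mm and 8.59 degrees, less where a joint would pass 70% of its speed; a pose out of reach is approached as far as the arm can. A call with a gripper value outside its range is refused whole. The fingers move at their own pace and stop on an object; FORCE is the grip in N (left out, the last holds). Time passes only in rows, so rows that repeat a pose let the fingers close. It gives the time, the measured TCP pose, the force and the opening at its end, in the units of the state.
- ctrl.get_state(): the state, without advancing time (a new reading comes with each control period).
- ctrl.capture(name): name is "side" or "top" or "wrist"; returns the picture (384x512x3 uint8, blue, green, red); there is no depth.
- ctrl.get_calibration(name): a dict with "fx", "fy", "cx", "cy" (pixels), "R" (3x3) and "t" (3): a world point X has camera coordinates R X + t. Camera axes: x right, y down, z forward; pixel columns grow to the right and rows downward; lengths in m; the calibration is good to about 2 mm. A picture is of the moment at which its call begins: read the wrist's pose just before it. get_calibration takes no time and is no camera call; for the wrist camera it gives the pose at the moment of the call.
- ctrl.finish_job(): hands the job in, once; it reports no verdict.
Trained networks look in the newest picture that a camera, given by its name, has taken for a name from the list of things; names that differ only in an ending like _2 or _b are one class to them, and where a whole thing is asked for, a point or a joint stands for the part that bears it (a point fixed in the world has none). Each returns a list of dicts, best first, with "score" (0 to 1); they miss things now and then, are a little off and sometimes report something else, mostly with a low value. They report only what shows in the picture. A call takes as long as a camera call. They do not tell look-alikes from the thing itself.
- ctrl.search_frame(camera, query): "rect" ([left, top, right, bottom] in pixels, round what is visible of it).
- ctrl.pinpoint(camera, query): "centre" ([row, column] in pixels: a listed point, or the origin of a listed thing).
The state is a dict: "clock": time; "joint_pos": joint angles; "joint_vel": joint speeds; "joint_efforts": joint torques, N m; "tcp_pos": TCP position; "ee_rot": TCP orientation; "contact_force": force on the tool from outside, world axes, zero at the start; "moment": the same for the moment, N m; "width": finger opening in m.
Only numpy, scipy, OpenCV 4.12 (cv2) and the standard library are available. Lean on these libraries where they do the work, as an engineer would, in place of code of your own. Each camera call takes 0.05 s, during which the arm holds its last target. There are 200 camera calls.

## Working session

There is one attempt and no reset: what is moved stays moved. The work goes in short steps, Python scripts to look and compute and a shell command to move; the robot and the scene stay as the last step left them, time stands still between calls to the robot, and variables do not carry over. Pictures are saved under pics/ and viewed, about 8 in all and at most 12, crops included, and the job is handed in when it is done.

```bash
mkdir -p pics; cat > h.py <<'E'
import numpy as np, cv2
from plant import ctrl
def ray(cal,r,c):
    R=np.array(cal["R"]);t=np.array(cal["t"])
    d=R.T@np.array([(c-cal["cx"])/cal["fx"],(r-cal["cy"])/cal["fy"],1.]); return -R.T@t,d
def atz(cal,r,c,z):
    o,d=ray(cal,r,c); return o+d*(z-o[2])/d[2]
def proj(cal,X):
    p=np.array(cal["R"])@np.array(X)+np.array(cal["t"]); return [cal["fy"]*p[1]/p[2]+cal["cy"],cal["fx"]*p[0]/p[2]+cal["cx"]]
def tri(a,b):
    o1,d1=a;o2,d2=b;A=np.array([d1,-d2]).T
    s=np.linalg.lstsq(A,o2-o1,rcond=None)[0];p,q=o1+s[0]*d1,o2+s[1]*d2
    return (p+q)/2,np.linalg.norm(p-q)
E
python3 - <<'E'
from h import *
np.set_printoptions(precision=3,suppress=True)
ims=[]
for n in ["top","side"]:
    im=ctrl.capture(n);cv2.imwrite(f"pics/{n}0.png",im);cal=ctrl.get_calibration(n)
    print(n,-np.array(cal["R"]).T@cal["t"])
    for q,z in [("capsule_center",.026),("cradle",0),("well",.05),("clamp_handle",.2),("pod_center",.022),("jigger",0),("lemon",0)]:
        for d in ctrl.pinpoint(n,q)[:3]:
            print(q,round(d["score"],2),np.round(d["centre"]),atz(cal,*d["centre"],z))
E
```

```text
top [ 0.427 -0.182  1.352]
capsule_center 0.64 [167. 144.] [0.587 0.189 0.026]
capsule_center 0.63 [182. 109.] [0.536 0.304 0.026]
cradle 0.96 [198. 394.] [ 0.479 -0.643  0.   ]
cradle 0.75 [184. 234.] [ 0.532 -0.107  0.   ]
cradle 0.73 [219. 173.] [0.414 0.098 0.   ]
well 0.92 [202. 398.] [ 0.466 -0.639  0.05 ]
well 0.65 [216. 169.] [0.424 0.1   0.05 ]
clamp_handle 0.62 [149. 233.] [ 0.618 -0.116  0.2  ]
clamp_handle 0.62 [230. 406.] [ 0.383 -0.609  0.2  ]
clamp_handle 0.57 [238. 168.] [0.361 0.07  0.2  ]
pod_center 0.78 [215. 117.] [0.427 0.276 0.022]
jigger 0.52 [202. 304.] [ 0.467 -0.342  0.   ]
lemon 0.55 [158. 314.] [ 0.617 -0.378  0.   ]
side [ 0.149 -1.457  0.836]
capsule_center 0.59 [151. 226.] [0.546 0.315 0.026]
capsule_center 0.52 [162. 242.] [0.583 0.175 0.026]
cradle 0.74 [181. 208.] [0.409 0.095 0.   ]
cradle 0.68 [199. 248.] [ 0.529 -0.107  0.   ]
cradle 0.6 [294. 286.] [ 0.485 -0.647 -0.   ]
well 0.92 [187. 246.] [ 0.526 -0.099  0.05 ]
well 0.74 [274. 279.] [ 0.473 -0.614  0.05 ]
well 0.58 [167. 210.] [0.429 0.117 0.05 ]
clamp_handle 0.75 [155. 266.] [ 0.592 -0.145  0.2  ]
clamp_handle 0.58 [266. 253.] [ 0.362 -0.729  0.2  ]
clamp_handle 0.48 [165. 196.] [ 0.331 -0.147  0.2  ]
pod_center 0.45 [152. 204.] [0.443 0.34  0.022]
jigger 0.76 [234. 253.] [ 0.48  -0.342  0.   ]
lemon 0.72 [233. 295.] [ 0.618 -0.38   0.   ]
```

View pics/top0.png

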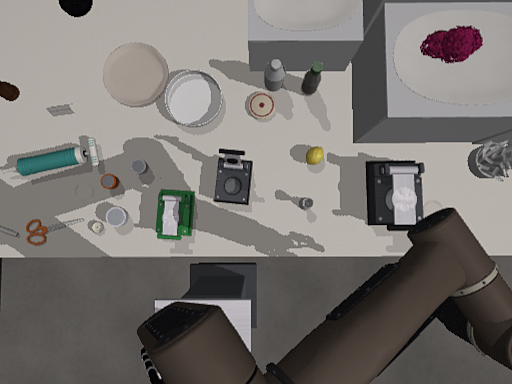

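View pics/side0.png

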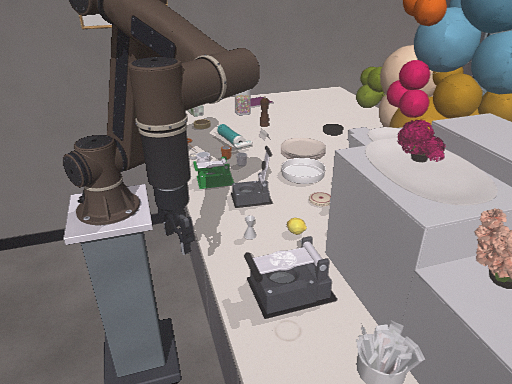

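The top view shows the target press (small black) at about (184,234) px. The narrow plain capsule is at (167,140), the orange look-alike at (182,109), and the pod at (216,117). The green press and the large black press are the decoys. The side view agrees, with the small press at (190,250) and its clamp upright.

```bash
python3 - <<'E'
from h import *
np.set_printoptions(precision=3,suppress=True)
s=ctrl.get_state();R=np.array(s["ee_rot"]);print(R,s["tcp_pos"],s["clock"],s["width"],ctrl.grip_depth)
cal=ctrl.get_calibration("wrist");print(cal["fx"],"cam in tool",R.T@(-np.array(cal["R"]).T@cal["t"]-s["tcp_pos"]),"axis in tool\n",R.T@np.array(cal["R"]).T)
c,d=[ctrl.get_calibration(n) for n in("top","side")]
print("capsule",tri(ray(c,167,144),ray(d,162,242)),"handle",tri(ray(c,149,233),ray(d,155,266)),"orange",tri(ray(c,182,109),ray(d,151,226)))
# shift for TCP target (0.47,0.0,0.36)
for T in [(0.48,-0.10,0.36),(0.50,0.15,.36)]: print(R.T@(np.array(T)-s["tcp_pos"])*100)
im=cv2.imread("pics/top0.png")[135:250,90:265];cv2.imwrite("pics/crop0.png",cv2.resize(im,None,fx=4.5,fy=4.5,interpolation=2))
E
```

```text
[[-0.955 -0.297  0.   ]
 [-0.297  0.955 -0.   ]
 [ 0.    -0.    -1.   ]] [ 0.201 -0.644  0.231] 0.8 0.08565737154884309 0.0187
289.26513279720706 cam in tool [ 0.081 -0.001 -0.143] axis in tool
 [[ 0.002 -0.949 -0.314]
 [ 1.     0.002  0.002]
 [-0.001 -0.314  0.949]]
capsule (array([0.589, 0.191, 0.018]), np.float64(0.0021320133164662567)) handle (array([ 0.611, -0.113,  0.184]), np.float64(0.0165610732966884)) orange (array([0.539, 0.301, 0.033]), np.float64(0.005433329864741402))
[-42.862  43.681 -12.869]
[-52.202  66.957 -12.87 ]
```

View pics/crop0.png

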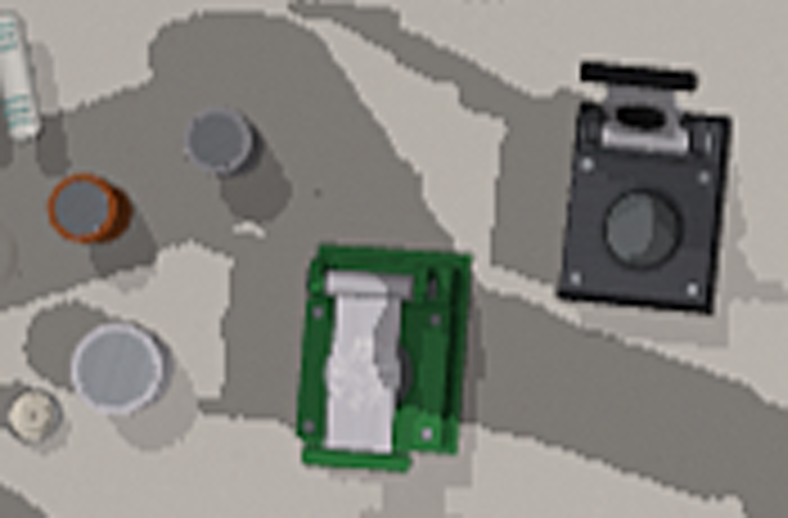

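The crop shows the press yawed by about -0.07 rad and its well empty, with the clamp upright. The plain capsule stands clear of its neighbours. I'll move above the press for a close look.

```bash
python3 -m jog '[[8.5,[-4,4,-4],[0,0,0.04]],[8.5,[-8,8,-7],[0,0,0.08]],[8.5,[-43,43.5,-13],[0,0,0.37]],[8.5,[-43,43.5,-13],[0,0,0.37]],[8.5,[-43,43.5,-13],[0,0,0.37]],[8.5,[-43,43.5,-13],[0,0,0.37]],[8.5,[-43,43.5,-13],[0,0,0.37]],[8.5,[-43,43.5,-13],[0,0,0.37]],[8.5,[-43,43.5,-13],[0,0,0.37]],[8.5,[-43,43.5,-13],[0,0,0.37]]]'
python3 - <<'E'
from h import *
np.set_printoptions(precision=3,suppress=True)
s=ctrl.get_state();R=np.array(s["ee_rot"]);print(R,s["tcp_pos"])
print(R.T@(np.array([.48,-.10,.36])-s["tcp_pos"])*100)
E
```

```text
clock: 1.8
tcp_pos: [0.4194, -0.2214, 0.3423]
ee_rot: [[-0.998, 0.068, 0.001], [0.068, 0.998, -0.0], [-0.001, -0.0, -1.0]]
contact_force: [1.3, -0.3, -0.9]
width: 0.0852
[[-0.998  0.068  0.001]
 [ 0.068  0.998 -0.   ]
 [-0.001 -0.    -1.   ]] [ 0.419 -0.221  0.342]
[-5.225 12.522 -1.766]
```

```bash
python3 -m jog '[[8.5,[-5,12.5,-1.5],[0,0,0]],[8.5,[-5,12.5,-1.5],[0,0,0]],[8.5,[-5,12.5,-1.5],[0,0,0]],[8.5,[-5,12.5,-1.5],[0,0,0]],[8.5,[-5,12.5,-1.5],[0,0,0]]]'
cat > look.py <<'E'
from h import *
import sys
np.set_printoptions(precision=4,suppress=True)
def look(name,qs,n="wrist"):
    s=ctrl.get_state();cal=ctrl.get_calibration(n);im=ctrl.capture(n);cv2.imwrite(f"pics/{name}.png",im)
    print("tcp",s["tcp_pos"],s["clock"])
    for q,z in qs:
        for d in ctrl.pinpoint(n,q)[:2]: print(q,round(d["score"],2),np.round(d["centre"],1),atz(cal,*d["centre"],z))
    return im,cal,s
E
python3 - <<'E'
from look import *
im,cal,s=look("w1",[("well",.05),("cradle",0),("clamp_handle",.195)])
t=ctrl.get_calibration("side");ctrl.capture("side")
import pickle;pickle.dump(cal,open("w1.pkl","wb"))
E
```

```text
clock: 2.3
tcp_pos: [0.4775, -0.1012, 0.3564]
ee_rot: [[-0.998, 0.066, -0.0], [0.066, 0.998, 0.0], [0.0, -0.0, -1.0]]
contact_force: [-0.3, 0.0, -0.1]
width: 0.085
tcp [ 0.4775 -0.1012  0.3564] 2.3
well 0.78 [180.1 258.9] [ 0.5224 -0.1032  0.05  ]
well 0.76 [108.8 385. ] [0.4244 0.0915 0.05  ]
cradle 0.87 [101.4 369.1] [0.414  0.0854 0.    ]
cradle 0.73 [174.5 260.1] [ 0.5262 -0.1012  0.    ]
clamp_handle 0.85 [287.9 258.7] [ 0.6204 -0.1101  0.195 ]
clamp_handle 0.72 [ 57.6 398.3] [0.369  0.0401 0.195 ]
```

View pics/w1.png

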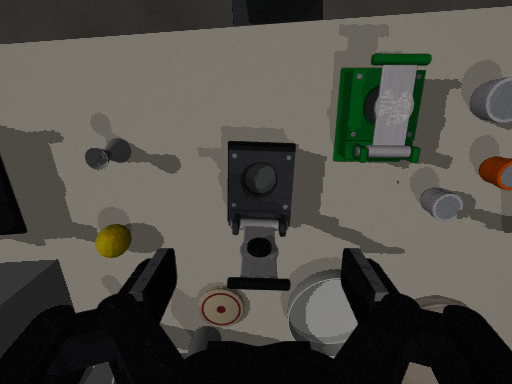

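The wrist view shows the press's well at (178,261) px and its clamp standing back, with the handle at (284,259). The press is aligned with the tool yaw to within about 0.02 rad. The narrow capsule is at (203,441).

```bash
python3 -m jog '[[8.5,[-5.3,29.2,10.6],[0,0,0]],[8.5,[-5.3,29.2,10.6],[0,0,0]],[8.5,[-5.3,29.2,10.6],[0,0,0]],[8.5,[-5.3,29.2,10.6],[0,0,0]],[8.5,[-5.3,29.2,10.6],[0,0,0]],[8.5,[-5.3,29.2,10.6],[0,0,0]],[8.5,[-5.3,29.2,10.6],[0,0,0]],[8.5,[-5.3,29.2,10.6],[0,0,0]],[8.5,[-5.3,29.2,10.6],[0,0,0]]]'
python3 - <<'E'
from look import *
im,cal,s=look("w2",[("capsule_center",.026)])
for d in ctrl.search_frame("wrist","capsule_center"): print(d)
for x,y in [(.588,.190)]:
  for z in (0.026,.052): print(proj(cal,[x,y,z]))
E
```

```text
clock: 3.45
tcp_pos: [0.5502, 0.1849, 0.2505]
ee_rot: [[-0.998, 0.069, -0.0], [0.069, 0.998, -0.001], [0.0, -0.001, -1.0]]
contact_force: [-0.4, -0.5, 0.2]
width: 0.0847
tcp [0.5502 0.1849 0.2505] 3.45
capsule_center 0.65 [149.8 349. ] [0.5399 0.301  0.026 ]
capsule_center 0.64 [189.3 277.4] [0.5865 0.2076 0.026 ]
{'rect': [329.5, 130.1, 378.5, 173.8], 'score': 0.75}
{'rect': [257.8, 170.4, 297.3, 216.6], 'score': 0.55}
[np.float64(191.23798827820502), np.float64(264.23717105485133)]
[np.float64(197.60754849774926), np.float64(264.64927684024536)]
```

View pics/w2.png

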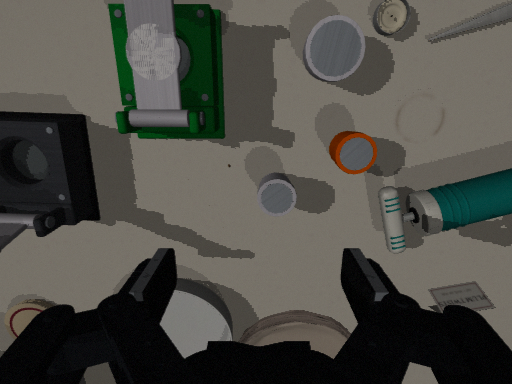

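```bash
python3 - <<'E'
from h import *
np.set_printoptions(precision=4,suppress=True)
cal=ctrl.get_calibration("wrist");s=ctrl.get_state();R=np.array(s["ee_rot"])
im=cv2.imread("pics/w2.png")
hsv=cv2.cvtColor(im,cv2.COLOR_BGR2GRAY)
g=cv2.GaussianBlur(hsv,(3,3),0)[160:235,240:315]
print(cv2.HoughCircles(cv2.resize(g,None,fx=3,fy=3,interpolation=2),cv2.HOUGH_GRADIENT,1,60,param1=80,param2=20,minRadius=45,maxRadius=75))
P=atz(cal,197,277.3,.052);print(P, atz(cal,189.3,277.4,.026))
c=ctrl.get_calibration("top");print(atz(c,165.9,139.1,.052))
T=np.array([P[0],P[1],.026]);print(R.T@(T-s["tcp_pos"])*100)
r=proj(cal,P+[0,.025,0]);print(r,proj(cal,P))
E
```

```text
None
[0.589  0.2056 0.052 ] [0.5873 0.2075 0.026 ]
[0.587  0.1979 0.052 ]
[-3.6885  2.3604 22.5453]
[np.float64(195.70768437897678), np.float64(297.29755843024265)] [np.float64(197.00000000000026), np.float64(277.30000000000007)]
```

```bash
python3 -m jog '[[8.5,[-3.7,2.2,4],[0,0,0]],[8.5,[-3.7,2.2,9],[0,0,0]],[8.5,[-3.7,2.2,13],[0,0,0]],[8.5,[-3.7,2.2,16],[0,0,0]],[8.5,[-3.7,2.2,16],[0,0,0]]]' 30
python3 - <<'E'
from look import *
im,cal,s=look("w3",[("capsule_center",.026)])
R=np.array(s["ee_rot"])
T=np.array([.588,.206,.026]);print(R.T@(T-s["tcp_pos"])*100,proj(cal,[.588,.206,.052]))
E
```

```text
clock: 4.1
tcp_pos: [0.5862, 0.2026, 0.0866]
ee_rot: [[-0.998, 0.07, -0.006], [0.07, 0.998, -0.004], [0.006, -0.004, -1.0]]
contact_force: [-1.0, -0.6, 0.6]
width: 0.085
tcp [0.5862 0.2026 0.0866] 4.1
capsule_center 0.79 [212.6 263.8] [0.5878 0.2061 0.026 ]
capsule_center 0.63 [141.5 397.8] [0.5408 0.3028 0.026 ]
[-0.196   0.3779  6.0552] [np.float64(227.26798055372817), np.float64(264.3044868166168)]
```

View pics/w3.png

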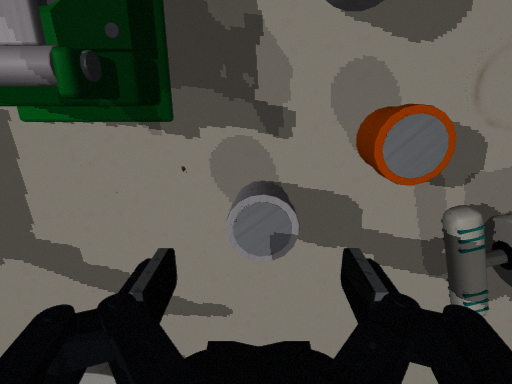

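The capsule's top disc is at (228,262) px, close to the predicted (227,264), so I'll grasp it.

```bash
python3 -m jog '[[8.5,[-0.1,0.3,3],[0,0,0]],[8.5,[-0.1,0.3,5],[0,0,0]],[8.5,[-0.1,0.3,6.3],[0,0,0]],[8.5,[-0.1,0.3,6.3],[0,0,0]],[4.0,[-0.1,0.3,6.3],[0,0,0]],[4.0,[-0.1,0.3,6.3],[0,0,0]],[4.0,[-0.1,0.3,6.3],[0,0,0]],[4.0,[-0.1,0.3,6.3],[0,0,0]],[4.0,[-0.1,0.3,6.3],[0,0,0]]]' 35
```

```text
clock: 5.1
tcp_pos: [0.5906, 0.2086, 0.0293]
ee_rot: [[-0.998, 0.068, 0.002], [0.068, 0.998, 0.001], [-0.002, 0.001, -1.0]]
contact_force: [-1.1, -0.4, 6.0]
width: 0.0483
```

```bash
python3 -m jog '[[4.0,[0,0,0],[0,0,0]],[4.0,[0,0,-1],[0,0,0]],[4.0,[0,0,-3],[0,0,0]],[4.0,[0,0,-7],[0,0,0]],[4.0,[0,0,-12],[0,0,0]],[4.0,[0,0,-15],[0,0,0]],[4.0,[0,0,-15],[0,0,0]]]' 35
python3 - <<'E'
from look import *
im,cal,s=look("w4",[])
R=np.array(s["ee_rot"])
for T in [(.46,-.09,.2),(.523,-.103,.057)]: print(R.T@(np.array(T)-s["tcp_pos"])*100)
E
```

```text
clock: 5.8
tcp_pos: [0.5924, 0.2094, 0.1844]
ee_rot: [[-0.998, 0.067, 0.009], [0.067, 0.998, 0.005], [-0.009, 0.006, -1.0]]
contact_force: [0.2, -0.5, -0.2]
width: 0.0481
tcp [0.5924 0.2094 0.1844] 5.8
[ 11.1785 -30.7588  -1.8276]
[  4.9286 -31.712   12.5216]
```

View pics/w4.png

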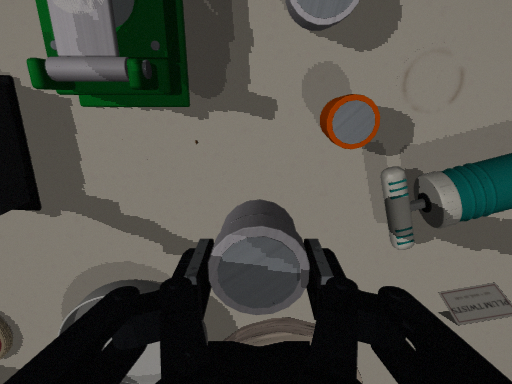

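The capsule is held upright, with its top disc at (268,261) px. I'll carry it to a point in front of the press, clear of the clamp.

```bash
python3 -m jog '[[4.0,[2,-2,-1],[0,0,0]],[4.0,[4,-6,-2],[0,0,0]],[4.0,[6,-11,-2],[0,0,0]],[4.0,[8,-16,-2],[0,0,0]],[4.0,[9.5,-21,-2],[0,0,0]],[4.0,[10.5,-26,-2],[0,0,0]],[4.0,[11,-29.5,-2],[0,0,0]],[4.0,[11,-30.7,-2],[0,0,0]],[4.0,[11,-30.7,-2],[0,0,0]],[4.0,[11,-30.7,-2],[0,0,0]]]' 35
python3 - <<'E'
from look import *
im,cal,s=look("w5",[("well",.05),("cradle",0),("capsule_center",.2)])
R=np.array(s["ee_rot"])
print(R,s["width"])
for z in(.19,.2,.21,.22): P=atz(cal,268,261,z);print("top disc if like before",R.T@(P-s["tcp_pos"])*1000)
print(proj(cal,[.523,-.103,.05]))
E
```

```text
clock: 6.85
tcp_pos: [0.459, -0.0906, 0.1971]
ee_rot: [[-0.998, 0.069, -0.001], [0.069, 0.998, 0.0], [0.001, 0.0, -1.0]]
contact_force: [0.8, 0.1, -0.2]
width: 0.0486
tcp [ 0.459  -0.0906  0.1971] 6.85
well 0.86 [130.5 439.7] [0.4208 0.0908 0.05  ]
cradle 0.76 [122.9 409.6] [0.4171 0.0857 0.    ]
capsule_center 0.69 [244.5 261.7] [ 0.4537 -0.0888  0.2   ]
[[-0.9976  0.0692 -0.0006]
 [ 0.0692  0.9976  0.0001]
 [ 0.0006  0.0001 -1.    ]] 0.04860418005039081
top disc if like before [-15.6587   1.2655   7.1023]
top disc if like before [-9.2395  1.1374 -2.8936]
top disc if like before [ -2.8204   1.0093 -12.8894]
top disc if like before [  3.5987   0.8812 -22.8853]
[np.float64(236.07855379339765), np.float64(251.23538377470237)]
```

View pics/w5.png

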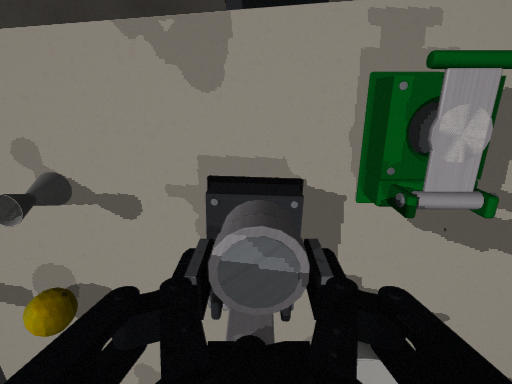

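```bash
python3 - <<'E'
from h import *
import pickle
a=cv2.imread("pics/w1.png")[135:235,215:310];b=cv2.imread("pics/w5.png")[165:265,200:310]
a=cv2.resize(a,None,fx=4,fy=4,interpolation=2);b=cv2.resize(b,None,fx=3.6,fy=4,interpolation=2)
im=np.hstack([a,b]);im=cv2.convertScaleAbs(im,alpha=2,beta=10);cv2.imwrite("pics/cr2.png",im);print(im.shape)
cal=pickle.load(open("w1.pkl","rb"));c5=ctrl.get_calibration("wrist")
def press(w,yaw,p): 
    c,s=np.cos(yaw),np.sin(yaw);return [w[0]+c*p[0]-s*p[1],w[1]+s*p[0]+c*p[1],p[2]]
for nm,c,o,f in [("w1",cal,(135,215),(4,4)),("w5",c5,(165,200),(4,3.6))]:
  for p in [(-.05,-.052,.05),(-.05,.052,.05),(0,0,.05),(.081,-.052,.05),(-.028,0,.05),(.028,0,.05)]:
    r=proj(c,press((.5235,-.102),-.068,p)); print(nm,p,np.round([(r[1]-o[1])*f[1]+(0 if nm=="w1" else 380),(r[0]-o[0])*f[0]]))
E
```

```text
(400, 776, 3)
w1 (-0.05, -0.052, 0.05) [46. 59.]
w1 (-0.05, 0.052, 0.05) [313.  60.]
w1 (0, 0, 0.05) [179. 183.]
w1 (0.081, -0.052, 0.05) [ 55. 366.]
w1 (-0.028, 0, 0.05) [179. 115.]
w1 (0.028, 0, 0.05) [178. 249.]
w5 (-0.05, -0.052, 0.05) [386. 113.]
w5 (-0.05, 0.052, 0.05) [741. 114.]
w5 (0, 0, 0.05) [565. 284.]
w5 (0.081, -0.052, 0.05) [409. 529.]
w5 (-0.028, 0, 0.05) [564. 191.]
w5 (0.028, 0, 0.05) [565. 373.]
```

View pics/cr2.png

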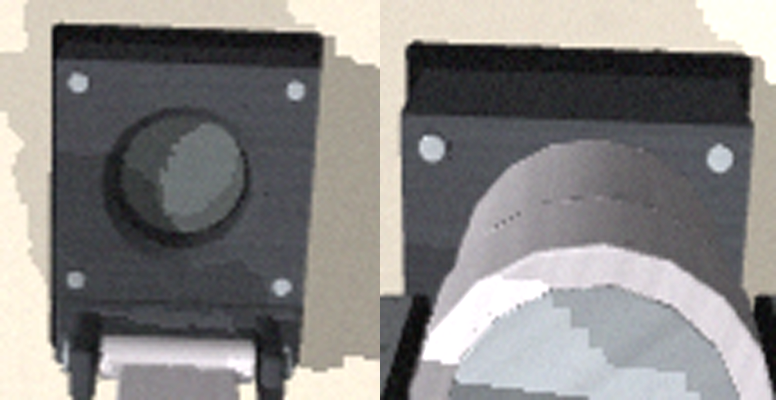

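In w1 the well mouth is centred at crop (177,177), and the block corners put it within 2 mm of (0.523,-0.1015). The press yaw is about -0.095. I'll move over the well and partway down, then check.

```bash
python3 -m jog '[[4.0,[-2,-0.3,0],[0,0,0.01]],[4.0,[-4.5,-0.5,0],[0,0,0.02]],[4.0,[-6.3,-0.7,1],[0,0,0.03]],[4.0,[-6.8,-0.7,4],[0,0,0.03]],[4.0,[-6.8,-0.7,7.5],[0,0,0.03]],[4.0,[-6.8,-0.7,9.5],[0,0,0.03]],[4.0,[-6.8,-0.7,10],[0,0,0.03]],[4.0,[-6.8,-0.7,10],[0,0,0.03]],[4.0,[-6.8,-0.7,10],[0,0,0.03]]]' 35
python3 - <<'E'
from look import *
im,cal,s=look("w6",[("well",.05),("cradle",0)])
R=np.array(s["ee_rot"]);print(R,s["contact_force"])
s2=ctrl.capture("side");t2=ctrl.capture("top")
a=cv2.resize(s2[150:230,210:300],None,fx=4.4,fy=4.4,interpolation=2)
b=cv2.resize(im,None,fx=.78,fy=.78)
h=max(a.shape[0],b.shape[0]);pad=lambda i:cv2.copyMakeBorder(i,0,h-i.shape[0],0,0,0)
cv2.imwrite("pics/m6.png",np.hstack([pad(a),pad(b)]))
E
```

```text
clock: 7.95
tcp_pos: [0.5275, -0.1019, 0.0986]
ee_rot: [[-0.995, 0.097, 0.002], [0.097, 0.995, -0.0], [-0.002, 0.0, -1.0]]
contact_force: [0.5, -0.4, 0.1]
width: 0.0484
tcp [ 0.5275 -0.1019  0.0986] 7.95
well 0.92 [212.8 260.2] [ 0.5247 -0.1006  0.05  ]
cradle 0.91 [ 29.9 501.9] [0.4169 0.0895 0.    ]
cradle 0.56 [189.9 261.5] [ 0.5236 -0.099   0.    ]
[[-0.9953  0.0971  0.0016]
 [ 0.0971  0.9953 -0.    ]
 [-0.0016  0.0001 -1.    ]] [ 0.5026 -0.4272  0.0856]
```

View pics/m6.png

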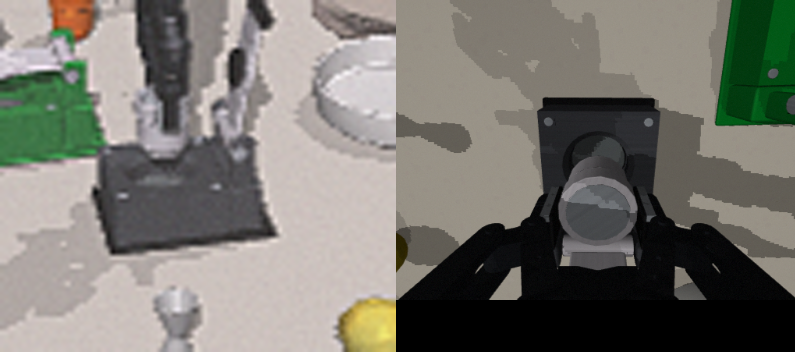

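From near, the well is at (0.5247,-0.1006) and the capsule's axis at about (0.524,-0.101), so they are aligned. I'll lower gently.

```bash
python3 -m jog '[[4.0,[0,0,1.2],[0,0,0]],[4.0,[0,0,2.2],[0,0,0]],[4.0,[0,0,3],[0,0,0]],[4.0,[0,0,3.4],[0,0,0]],[4.0,[0,0,3.4],[0,0,0]],[4.0,[0,0,3.4],[0,0,0]],[4.0,[0,0,3.4],[0,0,0]]]' 35
```

```text
clock: 8.9
tcp_pos: [0.5268, -0.1023, 0.0637]
ee_rot: [[-0.995, 0.098, 0.0], [0.098, 0.995, 0.0], [-0.0, 0.0, -1.0]]
contact_force: [-0.1, 1.1, -0.6]
width: 0.0484
```

```bash
python3 -m jog '[[4.0,[0,0,0.15],[0,0,0]],[4.0,[0,0,0.3],[0,0,0]],[4.0,[0,0,0.3],[0,0,0]],[5.2,[0,0,0.3],[0,0,0]],[6.5,[0,0,0.3],[0,0,0]],[8,[0,0,0.3],[0,0,0]],[8,[0,0,0.3],[0,0,0]],[8,[0,0,0.3],[0,0,0]],[8,[0,0,0.3],[0,0,0]]]'
```

```text
clock: 9.8
tcp_pos: [0.5265, -0.1023, 0.0605]
ee_rot: [[-0.995, 0.098, 0.0], [0.098, 0.995, 0.0], [-0.0, 0.0, -1.0]]
contact_force: [0.2, -0.0, -0.1]
width: 0.08
```

```bash
python3 -m jog '[[8,[0,0,-2],[0,0,0]],[8,[0,0,-5],[0,0,0]],[8,[0,0,-9],[0,0,0]],[8,[0,0,-13],[0,0,0]],[8,[1.5,0,-17],[0,0,0]],[0,[4,0,-20],[0,0,0]],[0,[5,0,-21],[0,0,0]],[0,[5,0,-21],[0,0,0]],[0,[5,0,-21],[0,0,0]]]'
python3 - <<'E'
from look import *
im,cal,s=look("w7",[("well",.05),("capsule_center",.056),("clamp_handle",.195)])
im2,c2,s2=look("s7",[("clamp_handle",.195),("capsule_center",.056)],"side")
R=np.array(s["ee_rot"]);print(R,s["width"],proj(cal,[.5242,-.1008,.082]))
im,cal,s=look("t7",[("clamp_handle",.195)],"top")
b=cv2.imread("pics/w7.png");a=cv2.resize(im2[140:220,215:295],None,fx=3.6,fy=3.6,interpolation=2)
a=cv2.copyMakeBorder(a,0,384-288,0,0,0);cv2.imwrite("pics/m7.png",np.hstack([a,b]))
E
```

```text
clock: 10.7
tcp_pos: [0.4766, -0.0973, 0.2698]
ee_rot: [[-0.995, 0.098, -0.0], [0.098, 0.995, 0.0], [0.0, 0.0, -1.0]]
contact_force: [-0.4, -1.1, 0.1]
width: 0.0217
tcp [ 0.4766 -0.0973  0.2698] 10.7
well 0.67 [ 99.6 411.6] [0.4156 0.0922 0.05  ]
well 0.37 [188.7 261.1] [ 0.5091 -0.0968  0.05  ]
capsule_center 0.75 [200.7 257.7] [ 0.5232 -0.1027  0.056 ]
clamp_handle 0.93 [346.4 261.8] [ 0.6218 -0.1082  0.195 ]
clamp_handle 0.84 [ 43.  429.9] [0.3723 0.0291 0.195 ]
tcp [ 0.4767 -0.0974  0.269 ] 10.9
clamp_handle 0.79 [168.6 195.3] [ 0.3254 -0.1657  0.195 ]
clamp_handle 0.72 [152.6 267.7] [ 0.6075 -0.1179  0.195 ]
capsule_center 0.66 [187.8 247. ] [ 0.5252 -0.1138  0.056 ]
capsule_center 0.42 [150.7 226.4] [0.533  0.2525 0.056 ]
[[-0.9952  0.0979 -0.0002]
 [ 0.0979  0.9952  0.0003]
 [ 0.0002  0.0003 -1.    ]] 0.02166529020616552 [np.float64(208.45962191715452), np.float64(259.2951633798385)]
tcp [ 0.4768 -0.0975  0.2696] 11.05
clamp_handle 0.83 [228.9 408.4] [ 0.3846 -0.6165  0.195 ]
clamp_handle 0.83 [236.4 166.1] [0.3662 0.0756 0.195 ]
```

View pics/m7.png

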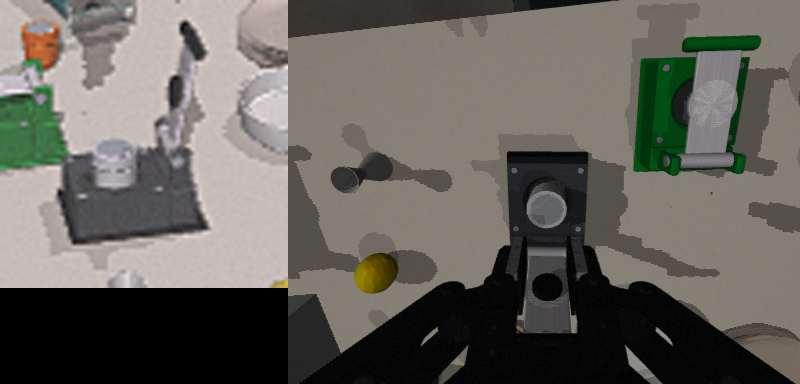

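The capsule stands upright in the well, with its top at about (208,547) in the composite, as predicted. The handle comes out at about 1.87 rad: 0.098 along the press's x, 0.197 high. Next I go over and behind the handle with closed fingers.

```bash
python3 -m jog '[[0,[-4,0.1,-1],[0,0,0]],[0,[-9,0.1,-1],[0,0,0]],[0,[-14,0.1,-1],[0,0,0]],[0,[-18,0.1,0],[0,0,0]],[0,[-18.8,0.1,3],[0,0,0]],[0,[-18.8,0.1,6.5],[0,0,0]],[0,[-18.8,0.1,8.5],[0,0,0]],[0,[-18.8,0.1,8.5],[0,0,0]],[0,[-18.8,0.1,8.5],[0,0,0]]]'
python3 - <<'E'
from look import *
im,c,s=look("s8",[("clamp_handle",.195)],"side")
E
```

```text
clock: 12.05
tcp_pos: [0.6642, -0.115, 0.1858]
ee_rot: [[-0.995, 0.098, -0.0], [0.098, 0.995, -0.001], [0.0, -0.001, -1.0]]
contact_force: [0.0, 0.3, 0.6]
width: 0.0003
tcp [ 0.6642 -0.115   0.1858] 12.05
clamp_handle 0.89 [266.1 249.7] [ 0.3572 -0.7218  0.195 ]
clamp_handle 0.57 [166.7 195. ] [ 0.327  -0.1506  0.195 ]
```

```bash
python3 -m jog '[[0,[2,0,0],[0,0,0]],[0,[4,0,-0.2],[0,0,0]],[0,[6,0,-0.4],[0,0,0]],[0,[8,0,-0.4],[0,0,0]],[0,[10,0,-0.3],[0,0,0]],[0,[12,0,0.2],[0,0,0]],[0,[13.8,0,0.9],[0,0,0]],[0,[15.2,0,1.6],[0,0,0]],[0,[15.2,0,1.6],[0,0,0]]]'
python3 - <<'E'
from look import *
im,c,s=look("s9",[("clamp_handle",.17)],"side")
im,c,s=look("w9",[("clamp_handle",.17),("capsule_center",.056)])
E
```

```text
clock: 13.05
tcp_pos: [0.5117, -0.0997, 0.1708]
ee_rot: [[-0.995, 0.098, 0.002], [0.098, 0.995, 0.001], [-0.002, 0.001, -1.0]]
contact_force: [0.6, -0.5, -0.2]
width: -0.0
tcp [ 0.5117 -0.0997  0.1708] 13.05
clamp_handle 0.71 [163.7 195.4] [ 0.3398 -0.0752  0.17  ]
clamp_handle 0.7 [262.7 248.8] [ 0.3669 -0.6799  0.17  ]
tcp [ 0.5137 -0.0999  0.1712] 13.15
clamp_handle 0.61 [224.4 257.4] [ 0.4983 -0.0993  0.17  ]
capsule_center 0.6 [198.6 256.9] [ 0.5235 -0.1024  0.056 ]
```

The handle is now at about 0.78 rad, as planned. I'll continue along the arc and slow down near the capsule.

```bash
python3 -m jog '[[0,[1.2,0,0.7],[0,0,0]],[0,[2.2,0,1.6],[0,0,0]],[0,[3,0,2.6],[0,0,0]],[0,[3.7,0,3.6],[0,0,0]],[0,[4.2,0,4.5],[0,0,0]],[0,[4.5,0,5.3],[0,0,0]],[0,[4.6,0,5.8],[0,0,0]],[0,[4.6,0,5.8],[0,0,0]]]'
```

```text
clock: 14.1
tcp_pos: [0.4665, -0.0954, 0.1107]
ee_rot: [[-0.995, 0.098, -0.001], [0.098, 0.995, -0.0], [0.001, -0.0, -1.0]]
contact_force: [0.2, -0.3, 0.6]
width: 0.0001
```

```bash
python3 - <<'E'
from look import *
im,c,s=look("w10",[("clamp_handle",.106),("capsule_center",.056)])
im,c,s=look("s10",[("clamp_handle",.106)],"side")
print(s["contact_force"])
E
```

```text
tcp [ 0.4665 -0.0954  0.1107] 14.1
clamp_handle 0.83 [247.6 261.1] [ 0.4672 -0.0943  0.106 ]
tcp [ 0.4672 -0.0954  0.1115] 14.25
clamp_handle 0.64 [266.6 247.7] [ 0.3804 -0.6201  0.106 ]
clamp_handle 0.54 [166.9 193.9] [0.3473 0.0304 0.106 ]
[0.2029 0.1605 0.7578]
```

Handle is under the fingertip at about 0.2 rad. Now pressing down slowly, watching the force.

```bash
python3 -m jog '[[0,[0,0,0.5],[0,0,0]],[0,[0.1,0,1.0],[0,0,0]],[0,[0.1,0,1.4],[0,0,0]],[0,[0.2,0,1.8],[0,0,0]],[0,[0.2,0,2.1],[0,0,0]],[0,[0.2,0,2.3],[0,0,0]],[0,[0.2,0,2.4],[0,0,0]],[0,[0.2,0,2.4],[0,0,0]]]'
```

```text
clock: 15.15
tcp_pos: [0.4647, -0.0952, 0.0872]
ee_rot: [[-0.995, 0.098, -0.0], [0.098, 0.995, 0.0], [0.0, -0.0, -1.0]]
contact_force: [0.0, -0.5, 0.1]
width: 0.0001
```

```bash
python3 -m jog '[[0,[0,0,0.1],[0,0,0]],[0,[0,0,0.2],[0,0,0]],[0,[0,0,0.3],[0,0,0]]]'; python3 - <<'E'
from look import *
im,c,s=look("w11",[("clamp_handle",.08)])
print(s["contact_force"])
E
```

```text
clock: 15.45
tcp_pos: [0.4651, -0.0954, 0.086]
ee_rot: [[-0.995, 0.097, 0.001], [0.097, 0.995, -0.001], [-0.001, -0.001, -1.0]]
contact_force: [-11.6, 3.9, 31.4]
width: -0.0
tcp [ 0.4651 -0.0954  0.086 ] 15.45
clamp_handle 0.79 [248. 257.] [ 0.4667 -0.0967  0.08  ]
[-11.6348   3.8939  31.3819]
```

A firm stop at z = 0.086 (31 N), which matches the handle's top when shut. I'll retreat and check.

```bash
python3 -m jog '[[0,[0,0,-0.5],[0,0,0]],[0,[0,0,-2],[0,0,0]],[0,[0,0,-5],[0,0,0]],[0,[0,0,-9],[0,0,0]],[0,[0.5,0,-13],[0,0,0]],[0,[1,0,-16],[0,0,0]],[0,[1,0,-18],[0,0,0]],[0,[1,0,-18],[0,0,0]],[0,[1,0,-18],[0,0,0]]]'
python3 - <<'E'
from look import *
im,cal,s=look("w12",[("clamp_handle",.08),("cradle",0)])
def pr(px,z,py=0): return [.5242+px*.9952+py*.098,-.1008-.098*px+py*.995,z]
for th in (0,.05,.1): 
  print(th,np.round([proj(cal,pr(.062-.122*np.cos(th),.08+.122*np.sin(th),y)) for y in(-.038,.038)],1))
im2,c2,s2=look("s12",[("clamp_handle",.08),("jigger",0),("lemon",0),("pod_center",.022)],"side")
for th in (0,.05,.1): print(th,np.round([proj(c2,pr(.062-.122*np.cos(th),.08+.122*np.sin(th),y)) for y in(-.038,.038)],1))
a=cv2.resize(im2[150:230,205:285],None,fx=4.8,fy=4.8,interpolation=2);b=im[60:380,130:400]
b=cv2.resize(b,None,fx=1.2,fy=1.2)
cv2.imwrite("pics/m12.png",np.hstack([a,b]));print(a.shape,b.shape)
E
```

```text
clock: 16.45
tcp_pos: [0.455, -0.0941, 0.2644]
ee_rot: [[-0.995, 0.098, 0.001], [0.098, 0.995, 0.001], [-0.001, 0.001, -1.0]]
contact_force: [-1.0, -0.4, -1.2]
width: 0.0002
tcp [ 0.455  -0.0941  0.2644] 16.45
clamp_handle 0.71 [ 64.4 429.4] [0.359  0.0935 0.08  ]
clamp_handle 0.66 [180.1 256.7] [ 0.4657 -0.0972  0.08  ]
cradle 0.85 [119.5 390.4] [0.4201 0.0907 0.    ]
cradle 0.63 [204.5 260. ] [ 0.5263 -0.0985  0.    ]
0 [[178.9 226.1]
 [178.9 290.9]]
0.05 [[180.4 225.5]
 [180.5 291.5]]
0.1 [[182.2 224.9]
 [182.3 292.1]]
tcp [ 0.4544 -0.0943  0.2633] 16.6
clamp_handle 0.79 [185.2 230.8] [ 0.4607 -0.1165  0.08  ]
clamp_handle 0.76 [267.2 250. ] [ 0.3941 -0.5947  0.08  ]
jigger 0.62 [233.6 252.1] [ 0.4779 -0.3353  0.    ]
lemon 0.56 [233.7 294.5] [ 0.6174 -0.3811  0.    ]
pod_center 0.58 [155.  203.4] [0.4348 0.3131 0.022 ]
0 [[187.2 231.9]
 [178.  228.9]]
0.05 [[185.8 231.9]
 [176.6 228.9]]
0.1 [[184.3 231.9]
 [175.2 228.9]]
(384, 384, 3) (384, 324, 3)
```

View pics/m12.png

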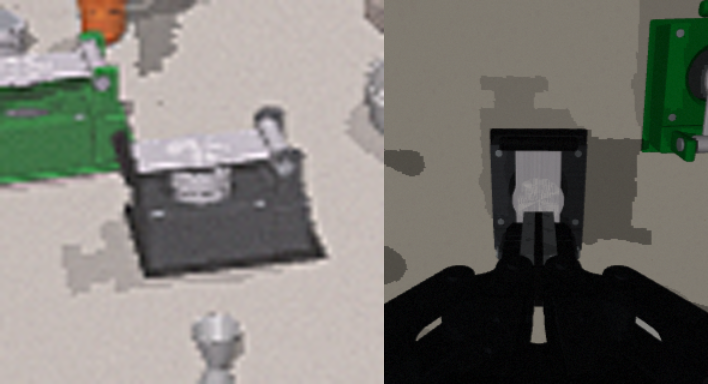

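The clamp is level and shut over the capsule, and the robot is clear of everything. Handing in.

```bash
python3 -c "
from plant import ctrl
print(ctrl.get_state()['contact_force'],ctrl.finish_job())"
```

```text
the job is handed in; nothing more can be done
[0.22868248 0.5379769  0.3413355 ] None
```

The narrow capsule is in the well of the small black press, and the clamp is shut over it. I handed the job in at about 16.6 s on the robot's clock, well inside the 58 s limit; no verdict came back.

**What I did:**
- I gripped the capsule at its collar, lowered it into the well with no sign of contact force, and let go about 1–2 mm above the floor.
- With closed fingers I pulled the clamp over from behind its handle, then pressed it down.

**What the last checks showed:**
- **Clamp:** the press ended on a firm stop at z = 0.086 m, against an expected 0.087 m for the shut handle's top. In the wrist picture the handle was within about 2 pixels of its predicted shut position; the side picture agreed and showed the clamp level.
- **Robot:** it was touching nothing when I handed in.
- **Bystanders:** the jigger and lemon were found within about 7 mm of where they started. The wide capsule's detection moved about 27 mm, which I put down to detector noise because the arm never went near it.

**What didn't match expectations:**
- The expected 5–7 N while closing did not appear in the readings, which came only at the end of each move (0.1 N just before the stop). The final push at the stop peaked at about 31 N on the fingertip.
- I did not measure the capsule's final height under the clamp; I infer it is fully home from the clamp being shut.

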